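# Range the bench supplies by height on the storage rail

## Task

Put the dropper bottle, the small carton, the specimen pot and the resin mount from the grey mat back on the storage rail, standing upright, one centred on each round pad, in order of height: the tallest on the pad next to the upright stop post, falling in height to the lowest at the far end, so that none hides another. Leave the loupe where it stands.

Things in the scene. Friction and masses are not known exactly. Their poses are not given: they have to be found in the camera images.
- dropper: Loose amber dropper bottle with black rubber top, the tallest of the four things to be put up: 79 mm high; round body 28 mm in diameter up to 49 mm, then a collar 19 mm and a bulb 11 mm in diameter. About 40 g. Starts upright on a grey bench mat 2 mm thick (top at z = 0.002). Origin: centre of its underside, z up.
- carton: Loose small upright white carton with yellow on its sides, second tallest: 66 mm high, 40 x 40 mm across, its sides square to its own x and y axes. About 30 g. Starts upright on a grey bench mat 2 mm thick (top at z = 0.002). Origin: centre of its underside, z up.
- pot: Loose white plastic specimen pot with a screw lid, third tallest: 43 mm high, round, body 46 mm in diameter, lid 47 mm in diameter from 28 mm up. About 30 g. Starts upright on a grey bench mat 2 mm thick (top at z = 0.002). Origin: centre of its underside, z up.
- mount: Loose round green resin specimen mount, the lowest of the four: 18 mm high, 30 mm in diameter. About 30 g. Starts upright on a grey bench mat 2 mm thick (top at z = 0.002). Origin: centre of its underside, z up.
- pad_a: One of four identical flat round pads of dark rubber in a straight row on the aluminium rail, at one end of the row, 58 mm across, 2 mm thick. Origin: centre of its underside, on the rail's top at z = 0.006; an object stands on it at z = 0.008. Its y axis runs along the row. Fixed, but moves with the rail from start to start. The pads are in the order a, b, c, d along the row, 75 mm from centre to centre; the direction from pad_d to pad_a is +y of the pads.
- pad_b: One of four identical flat round pads of dark rubber in a straight row on the aluminium rail, second in the row, 58 mm across, 2 mm thick. Origin: centre of its underside, on the rail's top at z = 0.006; an object stands on it at z = 0.008. Its y axis runs along the row. Fixed, but moves with the rail from start to start. The pads are in the order a, b, c, d along the row, 75 mm from centre to centre; the direction from pad_d to pad_a is +y of the pads.
- pad_c: One of four identical flat round pads of dark rubber in a straight row on the aluminium rail, third in the row, 58 mm across, 2 mm thick. Origin: centre of its underside, on the rail's top at z = 0.006; an object stands on it at z = 0.008. Its y axis runs along the row. Fixed, but moves with the rail from start to start. The pads are in the order a, b, c, d along the row, 75 mm from centre to centre; the direction from pad_d to pad_a is +y of the pads.
- pad_d: One of four identical flat round pads of dark rubber in a straight row on the aluminium rail, at the other end of the row, 58 mm across, 2 mm thick. Origin: centre of its underside, on the rail's top at z = 0.006; an object stands on it at z = 0.008. Its y axis runs along the row. Fixed, but moves with the rail from start to start. The pads are in the order a, b, c, d along the row, 75 mm from centre to centre; the direction from pad_d to pad_a is +y of the pads.
- stop_post: Fixed upright steel post with a wider head, shaft 12 mm, head 18 mm and foot 20 mm in diameter, 45 mm high, its top at z = 0.051. It stands at one end of the rail, 44.5 mm beyond the centre of the end pad there (pad_a or pad_d, it changes from start to start); the other end of the rail has only a flat screw. The rail is an aluminium strip 70 mm wide, 344 mm long, 6 mm thick, lying on the worktop. Origin: centre of the post's foot.
- loupe: Loose standing loupe, clear with a black ring round the lens, 41 mm in diameter, 42 mm high. It does not belong on the rail: leave it where it stands. Starts upright on a grey bench mat 2 mm thick (top at z = 0.002). Origin: centre of its underside, z up.

How it is judged:
At the end, for the whole second after the job is handed in: Counted from the stop post, the dropper bottle, the carton, the pot and the mount stand on the four pads, one each, centred within 13 mm, resting on the pad (underside within 4 mm of its top), upright within about 7 degrees, released and at rest (((horizontal distance between stop_post and pad_a below 0.09 m and horizontal distance between dropper and pad_a below 0.013 m and z of dropper in the frame of pad_a between -0.001 and 0.006 m and horizontal distance between carton and pad_b below 0.013 m and z of carton in the frame of pad_b between -0.001 and 0.006 m and horizontal distance between pot and pad_c below 0.013 m and z of pot in the frame of pad_c between -0.001 and 0.006 m and horizontal distance between mount and pad_d below 0.013 m and z of mount in the frame of pad_d between -0.001 and 0.006 m) or (horizontal distance between stop_post and pad_d below 0.09 m and horizontal distance between dropper and pad_d below 0.013 m and z of dropper in the frame of pad_d between -0.001 and 0.006 m and horizontal distance between carton and pad_c below 0.013 m and z of carton in the frame of pad_c between -0.001 and 0.006 m and horizontal distance between pot and pad_b below 0.013 m and z of pot in the frame of pad_b between -0.001 and 0.006 m and horizontal distance between mount and pad_a below 0.013 m and z of mount in the frame of pad_a between -0.001 and 0.006 m)) and angle between each of dropper, carton, pot, mount's own z axis and vertical below 0.12 rad and linear speed of each of dropper, carton, pot, mount below 0.02 m/s); the robot touches nothing.
It fails at once if the loupe is shifted by more than 20 mm (distance of loupe from where it was at the start of the episode above 0.02 m).
It also fails if it takes over 99 s, if anything falls off the work surface, if the arm or the gripper's body presses on something with over 40 N, if the wrist force passes 120 N, or if a joint passes its speed limit or range.

## Robot

A 6-joint arm with a two-finger parallel gripper is mounted at the origin on a cart in front of the work surface, level with it; the furniture and walls round the work are solid. World frame = base frame: x ahead of the robot, y to its left, z up, the work surface at z = 0. Lengths are in m, angles in rad, forces in N, time in s.
With the tool pointing down it reaches from about 0.35 to 0.725 m from the base axis. Payload 4.3 kg.
Tool frame: the origin (TCP) lies at the very end of the fingers, on their centre line; the grasp point (between the pads) lies 19 mm behind it (manip.grip_point_offset is the distance from the TCP to the grasp point, in m); z points along the fingers, y is the direction in which the jaws open and shut (so a half turn about z gives the same grasp; the last joint's range is limited). The gripper opens to 85 mm and grips with 20 to 120 N. Pads are 22 mm wide; open, the fingers measure 114 mm over their backs; the gripper's body (76 mm by 85 mm) begins 54 mm behind the grasp point. The pads swing forward as they close: fully open they stand 13 mm farther back than shut.
Start: joints at [-1.351, 0.377, 0.081, 1.274, 0, 1.46], TCP at [0.186, -0.544, 0.231] pointing down, gripper open.
Joint ranges: [-2.72, 2.72], [-0.84, 1.66], [-1.02, 1.22], [-1.77, 2.12], [-1.37, 1.28], [-3.14, 3.14]. Speed limits (rad/s): [2.57, 2.57, 3.14, 3.14, 3.14, 3.14].

## Interface

Orientations are given as a rotation vector (axis times angle).
In Python, from rig import manip gives the robot as it stands.
- The arm moves only by the tool play_rows, never from a script. Its argument "increments" is a list of rows, each a list of 3 entries, a list of its own where there are three numbers: the shift along the tool's x, y, z in m, then the turn, a rotation vector about the tool's x, y, z in degrees, then the finger opening in m, from 0 to 0.0854. A call has 1 to 10 rows; each row shifts and turns the commanded pose from where the row before left it, along the tool's axes as they then stand; what a row does not reach is not made up. A row lasts 1/10 s, in which the tool goes at most 50 mm and 8.59 degrees, less where a joint would pass 70% of its speed; a pose out of reach is approached as far as the arm can. A call with a gripper value outside its range is refused whole. The fingers move at their own pace and stop on an object; the grip force is fixed at half the most. Time passes only in rows, so rows that do not move let the fingers close. It gives the time, the measured TCP pose, the force and the opening at its end, in the units of the state.
- manip.read_state(): the state, without advancing time (a new reading comes with each control period).
- manip.snapshot(name): name is "side" or "top" or "wrist"; returns a dict with "image" (480x640x3 uint8, red, green, blue), "intrinsics" (3x3 intrinsics, pixels), "k1" (the pictures are not rectified: a ray, as slopes to the right and down, at radius r is drawn at 1 + k1 r^2 times it, then the intrinsics apply), "world_to_cam" (4x4, takes a point from world to camera coordinates); the wrist camera has in their place "hand_eye" (4x4, takes a point from camera to tool coordinates, whose origin is the TCP and whose axes are the flange's). Camera axes: x right, y down, z forward; pixel columns grow to the right and rows downward; lengths in m; the calibration is good to about 2 mm. A picture is of the moment at which its call begins: read the wrist's pose just before it. There is no depth.
- manip.job_done(): hands the job in, once; it reports no verdict.
The state is a dict: "clock": time; "q": joint angles; "joint_velocities": joint speeds; "joint_efforts": joint torques, N m; "ee_pos": TCP position; "eef_rot": TCP orientation; "ft_force": force on the tool from outside, world axes, zero at the start; "moment": the same for the moment, N m; "width": opening from 0.0 (shut) to 1.0 (fully open).
Only numpy, scipy, OpenCV 4.12 (cv2) and the standard library are available. Lean on these libraries where they do the work, as an engineer would, in place of code of your own. Each camera call takes 0.05 s, during which the arm holds its last target. There are 200 camera calls.

## Working session

There is one attempt and no reset: what is moved stays moved. The work goes in short steps, Python scripts to look and compute and a tool call to move; the robot and the scene stay as the last step left them, time stands still between calls to the robot, and variables do not carry over. Pictures are saved under pics/ and viewed, about 12 in all and at most 16, crops included, and the job is handed in when it is done.

Besides the shell and the picture viewer there is one more tool, called by a JSON object that holds its "api" and its "payload". play_rows: Moves the arm, as the interface text tells. Its arguments: {"type":"object","properties":{"increments":{"type":"array"}},"required":["increments"]}

```bash
ls; mkdir -p pics
cat > h.py <<'E'
import numpy as np, cv2
from rig import manip
from scipy.spatial.transform import Rotation as R
def snap(n,f=None):
    s=manip.read_state(); d=manip.snapshot(n)
    if n=='wrist':
        T=np.eye(4);T[:3,:3]=R.from_rotvec(s['eef_rot']).as_matrix();T[:3,3]=s['ee_pos']
        d['world_to_cam']=np.linalg.inv(T@d['hand_eye'])
    if f: cv2.imwrite('pics/'+f,d['image'][:,:,::-1])
    np.savez('cam_'+n+'.npz',**{k:d[k] for k in('image','intrinsics','k1','world_to_cam')})
    return d
def load(n): return dict(np.load('cam_'+n+'.npz'))
def proj(d,P):
    p=(d['world_to_cam']@np.append(P,1))[:3]; u=p[:2]/p[2]; u=u*(1+d['k1']*(u@u))
    return (d['intrinsics']@np.append(u,1))[:2]
def unproj(d,px,z):
    K=d['intrinsics']; u0=np.linalg.solve(K,[px[0],px[1],1])[:2];u=u0.copy()
    for _ in range(30): u=u0/(1+d['k1']*(u@u))
    M=np.linalg.inv(d['world_to_cam']); r=M[:3,:3]@np.append(u,1); c=M[:3,3]
    return c+r*(z-c[2])/r[2]
E
python3 - <<'E'
from h import *
for n in('top','side'):
    d=snap(n,n+'1.png'); print(n,d['intrinsics'].tolist(),d['k1'],np.linalg.inv(d['world_to_cam']).round(3).tolist())
s=manip.read_state(); print(s['clock'],s['ee_pos'],s['eef_rot'],s['width'],R.from_rotvec(s['eef_rot']).as_matrix().round(3).tolist())
E
```

```text
pics
top [[609.9454349438014, 0.0, 321.51324152270945], [0.0, 609.9454349438014, 242.02947200919544], [0.0, 0.0, 1.0]] -0.1704552527475044 [[0.027, -0.984, 0.177, 0.303], [-1.0, -0.024, 0.015, -0.104], [-0.01, -0.177, -0.984, 1.393], [0.0, 0.0, 0.0, 1.0]]
side [[434.53213041461345, 0.0, 327.1518441978352], [0.0, 434.53213041461345, 237.0401854575649], [0.0, 0.0, 1.0]] -0.044897141248147775 [[-0.978, -0.109, 0.177, 0.379], [-0.208, 0.499, -0.841, 0.624], [0.004, -0.86, -0.511, 0.463], [0.0, 0.0, 0.0, 1.0]]
0.1 [ 0.18608903 -0.54342355  0.23044272] [-3.09715277e+00 -5.15365834e-01  1.60079100e-04] 1.000801794490627 [[0.946, 0.324, -0.0], [0.324, -0.946, 0.002], [0.0, -0.002, -1.0]]
```

View pics/top1.png

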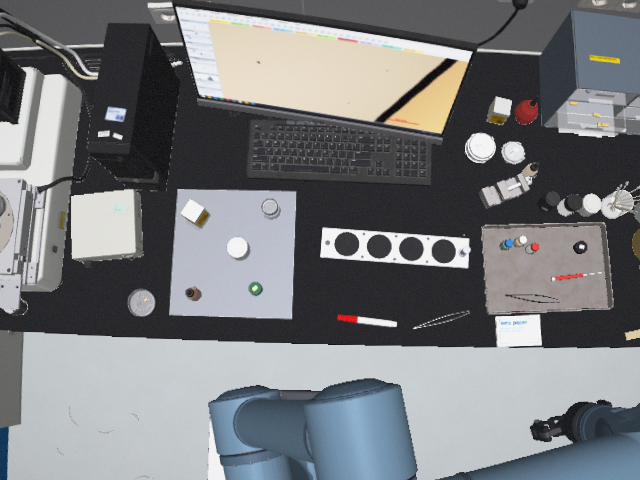

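View pics/side1.png

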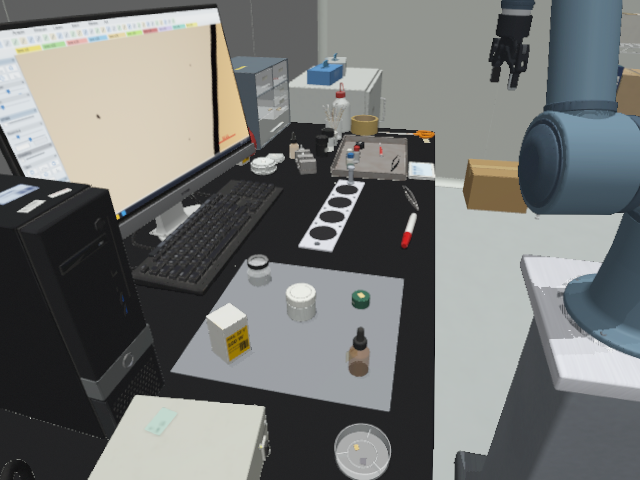

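The top picture shows the mat: carton (195,213), pot (237,248), dropper (193,294), mount (256,288), loupe (270,208). The rail pads are at (347,244) to (444,251), with the post probably at the right end. I'll enlarge the crops to read them more exactly.

Run:
```python
from h import *
t=load('top')['image'];
a=cv2.resize(t[185:325,165:305],None,fx=4,fy=4,interpolation=cv2.INTER_CUBIC)
b=cv2.resize(t[215:280,315:475],None,fx=5,fy=5,interpolation=cv2.INTER_CUBIC)
cv2.imwrite('pics/mat.png',a[:,:,::-1]); 
s=load('side')['image']; c=cv2.resize(s[140:260,290:390],None,fx=2.5,fy=2.5,interpolation=cv2.INTER_CUBIC)
w=np.zeros((600,800,3),np.uint8); w[:b.shape[0],:b.shape[1]]=b; cc=c[:275]; w[325:325+cc.shape[0],:cc.shape[1]]=cc
cv2.imwrite('pics/rail.png',w[:,:,::-1])
```

```text
(no output)
```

View pics/mat.png

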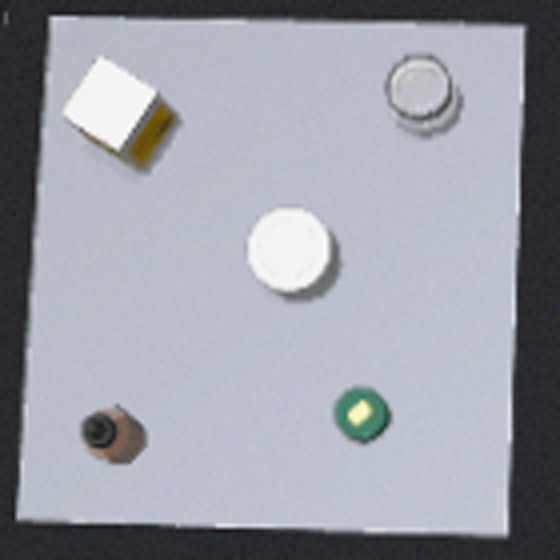

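View pics/rail.png

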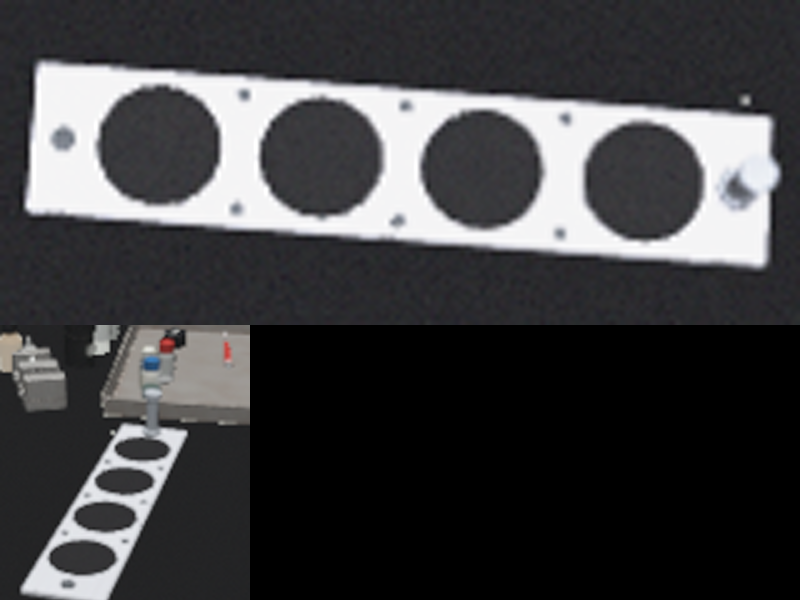

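The post stands at the right (−y) end, with crop pixels foot (738,188) and head (760,175). The left end has only a screw at (63,138). The pad centres in the crop are (160,145), (322,157), (482,169), (644,181). Next I'll convert these to positions.

Run:
```python
from h import *
d=load('top')
f=lambda u,v,x0,y0,k:((u+.5)/k-.5+x0,(v+.5)/k-.5+y0)
m=lambda u,v:f(u,v,165,185,4)
r=lambda u,v:f(u,v,315,215,5)
P=[unproj(d,r(*p),.008) for p in((160,145),(322,157),(482,169),(644,181))]
for p in P: print('pad',p.round(4),np.hypot(*p[:2]).round(3))
print([np.linalg.norm(P[i+1]-P[i]).round(4) for i in range(3)],'row dir deg',np.degrees(np.arctan2(*(P[0]-P[3])[[1,0]])))
print('post head',unproj(d,r(760,175),.051).round(4))
for n,p,z in(('pot',(289,250),.045),('mount',(362,414),.020),('droptop',(99,430),.081),('loupe',(419,87),.044)):
    q=unproj(d,m(*p),z);print(n,q.round(4),np.hypot(*q[:2]).round(3))
c=[unproj(d,m(*p),.068) for p in((103,56),(160,97),(123,154),(64,111))]
print('carton',np.mean(c,0).round(4),[np.linalg.norm(c[i]-c[i-1]).round(4) for i in range(4)],[np.degrees(np.arctan2(*(c[i]-c[i-1])[[1,0]])).round(1) for i in range(4)])
print('mat',[unproj(d,m(*p),.002).round(3)[:2] for p in((50,16),(525,26),(508,536),(17,520))])
# side check
s=load('side')
```

```text
pad [ 0.549  -0.1411  0.008 ] 0.567
pad [ 0.5453 -0.216   0.008 ] 0.586
pad [ 0.5415 -0.2901  0.008 ] 0.614
pad [ 0.5377 -0.3655  0.008 ] 0.65
[np.float64(0.0749), np.float64(0.0742), np.float64(0.0755)] row dir deg 87.10056431585664
post head [ 0.5344 -0.4102  0.051 ]
pot [0.5282 0.1065 0.045 ] 0.539
mount [0.4393 0.0641 0.02  ] 0.444
droptop [0.4202 0.2004 0.081 ] 0.466
loupe [0.6243 0.0371 0.044 ] 0.625
carton [0.6049 0.2076 0.068 ] [np.float64(0.0381), np.float64(0.0413), np.float64(0.0382), np.float64(0.0428)] [np.float64(-32.0), np.float64(-124.0), np.float64(150.3), np.float64(55.9)]
mat [array([0.673, 0.265]), array([ 0.673, -0.02 ]), array([ 0.374, -0.02 ]), array([0.374, 0.264])]
```

The pad spacing (74.9, 74.2, 75.5 mm), the post position and the carton edges (38 to 43 mm) all agree with the given sizes. I'll turn the tool so the jaws lie across the rail, then move in over it.

{"api": "play_rows", "payload": {"increments": [[[0, 0, 0], [0, 0, -8.5], 0.085], [[0, 0, 0], [0, 0, -8.5], 0.085], [[0, 0, 0], [0, 0, -8.5], 0.085], [[0, 0, 0], [0, 0, -8.5], 0.085], [[0, 0, 0], [0, 0, -8.5], 0.085], [[0, 0, 0], [0, 0, -8.5], 0.085], [[0, 0, 0], [0, 0, -8.5], 0.085], [[0, 0, 0], [0, 0, -8.5], 0.085]]}}

```text
clock: 0.9
ee_pos: [0.1861, -0.5436, 0.2308]
eef_rot: [-2.273, -2.167, -0.001]
ft_force: [0.8, 0.4, 0.0]
width: 0.993
```

{"api": "play_rows", "payload": {"increments": [[[0.025, 0.035, -0.01], [0, 0, 0], 0.085], [[0.025, 0.035, -0.01], [0, 0, 0], 0.085], [[0.025, 0.035, -0.01], [0, 0, 0], 0.085], [[0.025, 0.035, -0.01], [0, 0, 0], 0.085], [[0.025, 0.035, -0.01], [0, 0, 0], 0.085], [[0.03, 0.03, -0.01], [0, 0, 0], 0.085], [[0.04, 0.01, 0], [0, 0, 0], 0.085], [[0.04, 0.01, 0], [0, 0, 0], 0.085], [[0.04, 0.01, 0], [0, 0, 0], 0.085], [[0.03, 0.01, 0], [0, 0, 0], 0.085]]}}

```text
clock: 1.9
ee_pos: [0.4474, -0.2502, 0.291]
eef_rot: [-2.279, -2.161, -0.0]
ft_force: [0.3, -0.1, -0.1]
width: 0.994
```

{"api": "play_rows", "payload": {"increments": [[[0, 0, 0], [0, 0, 0], 0.085], [[0, 0, 0], [0, 0, 0], 0.085]]}}

```text
clock: 2.1
ee_pos: [0.4474, -0.2523, 0.2911]
eef_rot: [-2.279, -2.162, 0.001]
ft_force: [-0.6, -0.4, 0.1]
width: 0.991
```

Run:
```python
from h import *
d=snap('wrist','w1.png'); s=manip.read_state()
print(s['clock'],s['ee_pos'],s['q'],R.from_rotvec(s['eef_rot']).as_matrix().round(3).tolist(),s['ft_force'])
print(d['hand_eye'].round(3).tolist(),d['intrinsics'][0,0])
for p in((.549,-.1411),(.5453,-.216),(.5415,-.2901),(.5377,-.3655)): print(proj(d,[*p,.008]).round(0))
sd=load('side'); print('tower',unproj(sd,(158,380),0).round(3),unproj(sd,(90,440),0).round(3))
for n,P in(('pot',[.5282,.1065,.045]),('mount',[.4393,.0641,.02]),('drop',[.4202,.2004,.081]),('cart',[.6049,.2076,.068])): print(n,proj(sd,P).round(0))
```

```text
2.15 [ 0.44718493 -0.25308839  0.29101574] [-6.38125601e-01  2.42886878e-01  4.74263040e-02  1.37567367e+00
 -6.43884721e-04  9.86748368e-01] [[0.054, 0.999, -0.001], [0.999, -0.054, -0.0], [-0.0, -0.001, -1.0]] [-0.33622906 -0.35807886  0.40089098]
[[-0.0, -0.965, -0.263, 0.066], [1.0, -0.0, -0.0, 0.001], [0.0, -0.263, 0.965, -0.143], [0.0, 0.0, 0.0, 1.0]] 409.90694725024554
[417.  70.]
[413. 149.]
[409. 220.]
[405. 286.]
tower [0.684 0.28  0.   ] [0.716 0.38  0.   ]
pot [301. 292.]
mount [361. 295.]
drop [363. 325.]
cart [228. 316.]
```

View pics/w1.png

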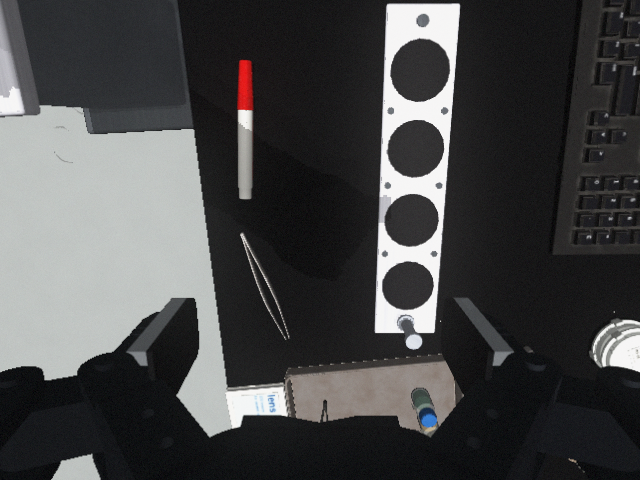

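The pads appear at (420,70), (416,148), (411,219), (408,285). That is 3 px to the right of prediction, or about +2.5 mm in x, so I'll split the difference. Next is the mat.

{"api": "play_rows", "payload": {"increments": [[[0.04, 0, 0], [0, 0, 0], 0.085], [[0.04, 0, 0], [0, 0, 0], 0.085], [[0.04, 0, 0], [0, 0, 0], 0.085], [[0.04, 0, 0], [0, 0, 0], 0.085], [[0.04, 0, 0], [0, 0, 0], 0.085], [[0.04, 0, 0], [0, 0, 0], 0.085], [[0.04, 0, 0], [0, 0, 0], 0.085], [[0.04, 0, 0], [0, 0, 0], 0.085], [[0.04, 0, 0], [0, 0, 0], 0.085], [[0, 0, 0], [0, 0, 0], 0.085]]}}

```text
clock: 3.15
ee_pos: [0.4673, 0.1092, 0.2909]
eef_rot: [-2.276, -2.164, -0.001]
ft_force: [-0.4, 0.1, 0.1]
width: 0.992
```

Run:
```python
from h import *
d=snap('wrist','w2.png'); s=manip.read_state()
print(s['clock'],s['ee_pos'],s['q'],R.from_rotvec(s['eef_rot']).as_matrix().round(3).tolist(),s['ft_force'])
for n,P in(('pot',[.5282,.1065,.045]),('mount',[.4393,.0641,.02]),('drop',[.4202,.2004,.081]),('cart',[.6049,.2076,.068])): print(n,proj(d,P).round(0))
```

```text
3.2 [0.46728261 0.10725157 0.29091389] [ 9.35541245e-02  1.71996276e-01 -4.23419080e-02  1.35688477e+00
 -5.46870737e-04  1.71642242e+00] [[0.052, 0.999, -0.0], [0.999, -0.052, -0.001], [-0.001, -0.0, -1.0]] [-0.43777942 -0.27056142 -0.01789144]
pot [382. 195.]
mount [294. 235.]
drop [255.  95.]
cart [477.  76.]
```

View pics/w2.png

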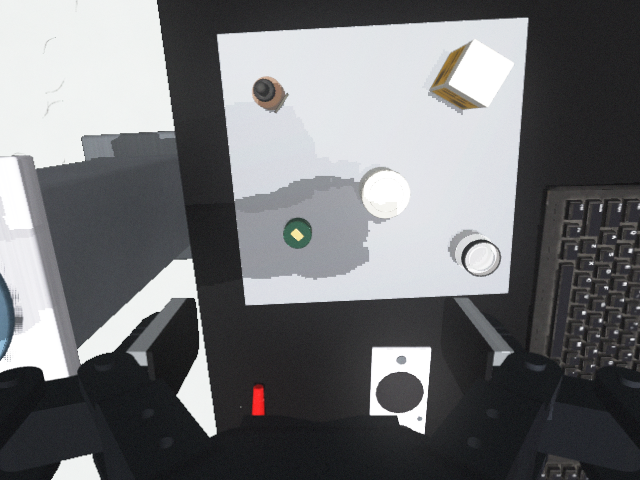

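The pot is at (386,194), the mount at (298,233), the carton top at (478,74) and the dropper at about (264,90). All lie within about 3 mm of my estimates except the dropper. I had read its collar as its top, so I correct it to (0.424, 0.205). Now to fetch it.

{"api": "play_rows", "payload": {"increments": [[[0.032, -0.016, 0], [0, 0, 0], 0.085], [[0.032, -0.016, 0], [0, 0, 0], 0.085], [[0.032, -0.016, 0.02], [0, 0, 0], 0.085], [[0, 0, 0.04], [0, 0, 0], 0.085], [[0, 0, 0.04], [0, 0, 0], 0.085], [[0, 0, 0.04], [0, 0, 0], 0.085], [[0, 0, 0], [0, 0, 0], 0.085]]}}

```text
clock: 3.9
ee_pos: [0.42, 0.2018, 0.1462]
eef_rot: [-2.281, -2.154, 0.017]
ft_force: [-0.4, -0.7, -0.7]
width: 0.994
```

Run:
```python
from h import *
d=snap('wrist','w3.png'); s=manip.read_state()
print(s['clock'],s['ee_pos'])
for P in([.424,.205,.002],[.424,.205,.051],[.424,.205,.081]): print(proj(d,P).round(0))
```

```text
3.95 [0.42213509 0.20266164 0.14926356]
[326. 213.]
[326. 231.]
[326. 245.]
```

View pics/w3.png

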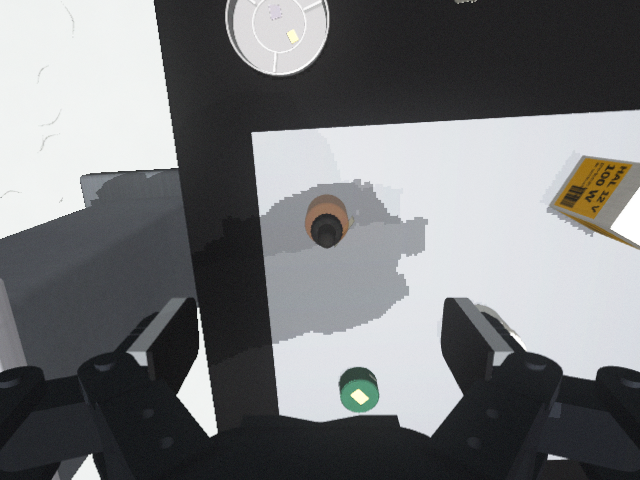

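The bottle is centred between the jaws at (326,236), as predicted within 2 mm. Lowering to grasp.

{"api": "play_rows", "payload": {"increments": [[[0.001, 0, 0.04], [0, 0, 0], 0.085], [[0, 0, 0.04], [0, 0, 0], 0.085], [[0, 0, 0.035], [0, 0, 0], 0.085], [[0, 0, 0.02], [0, 0, 0], 0.085], [[0, 0, 0], [0, 0, 0], 0.085], [[0, 0, 0], [0, 0, 0], 0.05]]}}

```text
clock: 4.55
ee_pos: [0.4266, 0.2061, 0.0183]
eef_rot: [2.281, 2.158, 0.004]
ft_force: [1.2, -0.3, 0.2]
width: 0.852
```

{"api": "play_rows", "payload": {"increments": [[[0, 0, 0], [0, 0, 0], 0.02], [[0, 0, 0], [0, 0, 0], 0.01], [[0, 0, 0], [0, 0, 0], 0.01], [[0, 0, 0], [0, 0, 0], 0.01], [[0, 0, 0], [0, 0, 0], 0.01], [[0, 0, 0], [0, 0, 0], 0.01], [[0, 0, 0], [0, 0, 0], 0.01]]}}

```text
clock: 5.25
ee_pos: [0.4255, 0.2066, 0.0177]
eef_rot: [2.279, 2.16, 0.004]
ft_force: [-0.6, -0.4, 6.7]
width: 0.302
```

{"api": "play_rows", "payload": {"increments": [[[0, 0, -0.02], [0, 0, 0], 0.01], [[0, 0, -0.04], [0, 0, 0], 0.01], [[0, 0, -0.04], [0, 0, 0], 0.01], [[-0.02, 0.005, -0.02], [0, 0, 0], 0.01], [[-0.04, 0.01, 0], [0, 0, 0], 0.01], [[-0.04, 0.01, 0], [0, 0, 0], 0.01], [[-0.04, 0.01, 0], [0, 0, 0], 0.01], [[-0.04, 0.01, 0], [0, 0, 0], 0.01], [[-0.04, 0.01, 0], [0, 0, 0], 0.01], [[-0.04, 0.01, 0], [0, 0, 0], 0.01]]}}

```text
clock: 6.25
ee_pos: [0.4751, -0.0586, 0.1368]
eef_rot: [2.28, 2.16, 0.001]
ft_force: [0.9, 0.2, -0.9]
width: 0.302
```

{"api": "play_rows", "payload": {"increments": [[[-0.04, 0.01, 0], [0, 0, 0], 0.01], [[-0.04, 0.01, 0], [0, 0, 0], 0.01], [[-0.04, 0.01, 0], [0, 0, 0], 0.01], [[-0.04, 0.01, 0], [0, 0, 0], 0.01], [[-0.04, 0.01, 0], [0, 0, 0], 0.01], [[-0.04, 0.01, 0], [0, 0, 0], 0.01], [[-0.04, 0.01, 0], [0, 0, 0], 0.01], [[-0.025, 0.008, 0], [0, 0, 0], 0.01], [[0, 0, 0], [0, 0, 0], 0.01], [[0, 0, 0], [0, 0, 0], 0.01]]}}

```text
clock: 7.25
ee_pos: [0.5362, -0.3658, 0.1361]
eef_rot: [-2.281, -2.159, -0.0]
ft_force: [0.8, 0.2, -1.6]
width: 0.302
```

Run:
```python
from h import *
d=snap('wrist','w4.png'); s=manip.read_state()
print(s['clock'],s['ee_pos'],s['width'],R.from_rotvec(s['eef_rot']).as_matrix().round(3).tolist(),s['ft_force'])
for p in((.549,-.1411),(.5453,-.216),(.5415,-.2901),(.5377,-.3655)): print(proj(d,[p[0]+.0013,p[1],.008]).round(0))
d=snap('side')
c=d['image'][100:280,250:430]; cv2.imwrite('pics/w4.png',np.hstack([cv2.resize(load('wrist')['image'],(560,420)),cv2.resize(c,(240,240))[:420] if 0 else np.vstack([cv2.resize(c,(240,240)),np.zeros((180,240,3),np.uint8)])])[:,:,::-1])
```

```text
7.3 [ 0.53605467 -0.36492354  0.13619042] 0.3006816596035678 [[0.054, 0.999, -0.001], [0.999, -0.054, 0.001], [0.001, -0.001, -1.0]] [-0.9290924   0.86249064 -0.60008691]
[ 321. -181.]
[322. -25.]
[322. 107.]
[322. 224.]
```

View pics/w4.png

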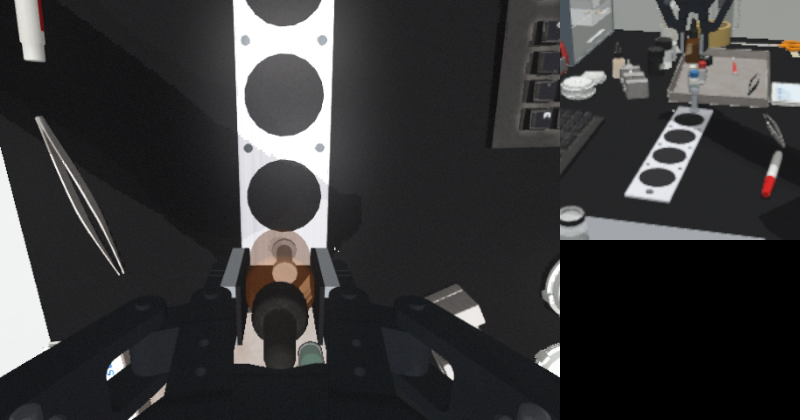

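The bottle is held upright and the pad is centred under the jaws, about 3 to 4 mm further in +x. Lowering.

{"api": "play_rows", "payload": {"increments": [[[0, 0.0035, 0.03], [0, 0, 0], 0.01], [[0, 0, 0.04], [0, 0, 0], 0.01], [[0, 0, 0.025], [0, 0, 0], 0.01], [[0, 0, 0.01], [0, 0, 0], 0.01], [[0, 0, 0.005], [0, 0, 0], 0.01], [[0, 0, 0], [0, 0, 0], 0.01], [[0, 0, 0], [0, 0, 0], 0.01]]}}

```text
clock: 8.05
ee_pos: [0.541, -0.3666, 0.0281]
eef_rot: [2.278, 2.159, 0.001]
ft_force: [-0.2, -0.4, -0.0]
width: 0.302
```

{"api": "play_rows", "payload": {"increments": [[[0, 0, 0.002], [0, 0, 0], 0.01], [[0, 0, 0.001], [0, 0, 0], 0.01], [[0, 0, 0], [0, 0, 0], 0.01]]}}

```text
clock: 8.35
ee_pos: [0.5403, -0.3664, 0.0239]
eef_rot: [2.28, 2.159, 0.0]
ft_force: [0.8, -1.0, 0.9]
width: 0.297
```

{"api": "play_rows", "payload": {"increments": [[[0, 0, 0], [0, 0, 0], 0.035], [[0, 0, 0], [0, 0, 0], 0.05], [[0, 0, 0], [0, 0, 0], 0.07], [[0, 0, 0], [0, 0, 0], 0.08], [[0, 0, -0.01], [0, 0, 0], 0.085], [[0, 0, -0.04], [0, 0, 0], 0.085], [[0, 0, -0.04], [0, 0, 0], 0.085], [[0, 0, -0.04], [0, 0, 0], 0.085], [[0.02, 0, -0.02], [0, 0, 0], 0.085], [[0.04, 0, 0], [0, 0, 0], 0.085]]}}

```text
clock: 9.35
ee_pos: [0.5456, -0.3096, 0.1787]
eef_rot: [2.277, 2.149, 0.002]
ft_force: [1.3, 0.3, -0.3]
width: 0.997
```

{"api": "play_rows", "payload": {"increments": [[[0.04, 0, 0], [0, 0, 0], 0.085], [[0.04, 0, 0], [0, 0, 0], 0.085], [[0, 0, 0], [0, 0, 0], 0.085], [[0, 0, 0], [0, 0, 0], 0.085]]}}

```text
clock: 9.75
ee_pos: [0.5477, -0.2255, 0.1742]
eef_rot: [2.278, 2.162, -0.0]
ft_force: [-0.5, -0.4, 0.1]
width: 0.995
```

Run:
```python
from h import *
d=snap('wrist','w5.png'); s=manip.read_state()
print(s['clock'],s['ee_pos'],s['q'][5],R.from_rotvec(s['eef_rot']).as_matrix().round(3).tolist(),s['ft_force'])
for z in (.008,.057,.087): print(proj(d,[.540,-.3665,z]).round(0))
```

```text
9.8 [ 0.54779259 -0.22648819  0.1740597 ] 1.1258336671519567 [[0.054, 0.999, 0.001], [0.999, -0.054, -0.001], [-0.001, 0.001, -1.0]] [-0.2037129  -0.21947603  0.01433446]
[318. 373.]
[318. 411.]
[318. 442.]
```

View pics/w5.png

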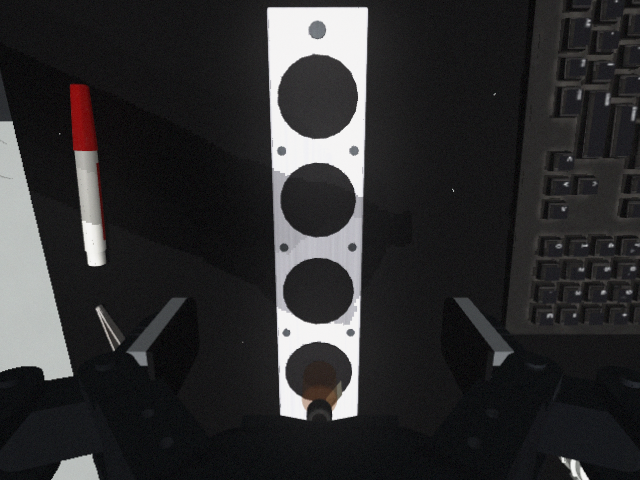

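The dropper stands upright with its base near (320,375). The pad centre is (319,372), so it is within about 3 mm. Next is the carton. I'll turn partway over so the camera swings away from the computer tower.

{"api": "play_rows", "payload": {"increments": [[[0.04, 0.003, 0], [0, 0, 0], 0.085], [[0.04, 0.003, 0], [0, 0, 0], 0.085], [[0.04, 0.003, 0], [0, 0, 0], 0.085], [[0.04, 0.003, 0], [0, 0, 0], 0.085], [[0.04, 0.003, 0], [0, 0, 0], 0.085], [[0.04, 0.003, 0], [0, 0, 0], 0.085], [[0.04, 0.003, 0], [0, 0, 0], 0.085]]}}

```text
clock: 10.5
ee_pos: [0.5845, 0.0523, 0.1735]
eef_rot: [2.283, 2.157, 0.0]
ft_force: [0.6, -0.3, 0.3]
width: 0.997
```

{"api": "play_rows", "payload": {"increments": [[[0, 0, 0], [0, 0, -8.5], 0.085], [[0, 0, 0], [0, 0, -8.5], 0.085], [[0, 0, 0], [0, 0, -8.5], 0.085], [[0, 0, 0], [0, 0, -8.5], 0.085], [[0, 0, 0], [0, 0, -8.5], 0.085], [[0, 0, 0], [0, 0, -8.5], 0.085], [[0, 0, 0], [0, 0, -8.5], 0.085]]}}

```text
clock: 11.2
ee_pos: [0.5845, 0.0507, 0.1734]
eef_rot: [0.902, 3.009, -0.0]
ft_force: [0.1, 1.1, -0.2]
width: 0.995
```

{"api": "play_rows", "payload": {"increments": [[[0.017, 0.035, 0], [0, 0, 0], 0.085], [[0.017, 0.035, 0], [0, 0, 0], 0.085], [[0.017, 0.035, 0], [0, 0, 0], 0.085], [[0.017, 0.035, 0], [0, 0, 0], 0.085], [[0, 0, 0], [0, 0, 0], 0.085], [[0, 0, 0], [0, 0, 0], 0.085]]}}

```text
clock: 11.8
ee_pos: [0.6053, 0.2061, 0.173]
eef_rot: [0.908, 3.007, -0.001]
ft_force: [0.1, -0.0, -0.3]
width: 0.995
```

Run:
```python
from h import *
d=snap('wrist','w6.png'); s=manip.read_state()
Rm=R.from_rotvec(s['eef_rot']).as_matrix()
print(s['clock'],s['ee_pos'],s['q'],np.degrees(np.arctan2(Rm[1,0],Rm[0,0])),s['ft_force'])
print(proj(d,[.606,.209,.068]),proj(d,[.606,.209,.002]))
```

```text
11.85 [0.60507718 0.20533075 0.17310358] [ 2.28328575e-01  5.29361769e-01  1.68098807e-01  1.20970823e+00
 -8.28710511e-04  8.15988835e-01] 146.32956107383268 [-0.49895403 -0.99769129  0.81652183]
[324.20533873 230.18826988] [323.34143248 208.91778663]
```

View pics/w6.png

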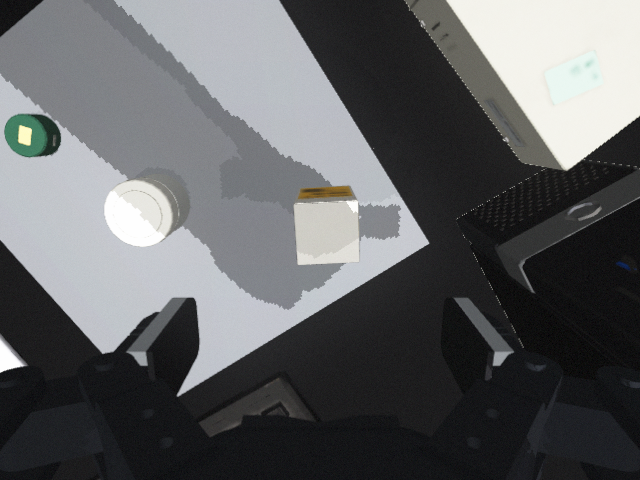

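The carton top is centred at (327,232) and rotated about −2.5° in the picture. I'll shift +5 mm in y, turn −2.5°, lower and grip.

{"api": "play_rows", "payload": {"increments": [[[0, 0.005, 0.03], [0, 0, -2.5], 0.085], [[0, 0, 0.04], [0, 0, 0], 0.085], [[0, 0, 0.04], [0, 0, 0], 0.085], [[0, 0, 0.025], [0, 0, 0], 0.085], [[0, 0, 0.01], [0, 0, 0], 0.085], [[0, 0, 0], [0, 0, 0], 0.07], [[0, 0, 0], [0, 0, 0], 0.05], [[0, 0, 0], [0, 0, 0], 0.03], [[0, 0, 0], [0, 0, 0], 0.02], [[0, 0, 0], [0, 0, 0], 0.02]]}}

```text
clock: 12.85
ee_pos: [0.6093, 0.211, 0.0307]
eef_rot: [0.841, 3.022, 0.003]
ft_force: [0.2, -0.4, 6.9]
width: 0.462
```

{"api": "play_rows", "payload": {"increments": [[[0, 0, 0], [0, 0, 0], 0.02], [[0, 0, 0], [0, 0, 0], 0.02], [[0, 0, 0], [0, 0, 0], 0.02]]}}

```text
clock: 13.15
ee_pos: [0.6093, 0.211, 0.0307]
eef_rot: [0.841, 3.022, 0.003]
ft_force: [0.3, -0.6, 7.0]
width: 0.458
```

{"api": "play_rows", "payload": {"increments": [[[0, 0, -0.02], [0, 0, 0], 0.02], [[0, 0, -0.04], [0, 0, 0], 0.02], [[0, 0, -0.04], [0, 0, 0], 0.02], [[-0.006, -0.015, -0.02], [0, 0, 0], 0.02], [[-0.014, -0.034, 0], [0, 0, 0], 0.02], [[-0.014, -0.034, 0], [0, 0, 0], 0.02], [[-0.014, -0.034, 0], [0, 0, 0], 0.02], [[-0.014, -0.033, 0], [0, 0, 0], 0.02]]}}

```text
clock: 13.95
ee_pos: [0.5825, 0.0491, 0.1489]
eef_rot: [0.841, 3.026, 0.0]
ft_force: [0.2, -1.0, -0.2]
width: 0.462
```

{"api": "play_rows", "payload": {"increments": [[[0, 0, 0], [0, 0, 8.5], 0.02], [[0, 0, 0], [0, 0, 8.5], 0.02], [[0, 0, 0], [0, 0, 8.5], 0.02], [[0, 0, 0], [0, 0, 8.5], 0.02], [[0, 0, 0], [0, 0, 8.5], 0.02], [[0, 0, 0], [0, 0, 8.5], 0.02], [[0, 0, 0], [0, 0, 8.5], 0.02], [[0, 0, 0], [0, 0, 2.4], 0.02], [[0, 0, 0], [0, 0, 0], 0.02]]}}

```text
clock: 14.85
ee_pos: [0.5829, 0.0504, 0.1487]
eef_rot: [2.278, 2.163, 0.001]
ft_force: [0.1, -0.3, -0.9]
width: 0.458
```

{"api": "play_rows", "payload": {"increments": [[[-0.04, -0.0025, 0], [0, 0, 0], 0.02], [[-0.04, -0.0025, 0], [0, 0, 0], 0.02], [[-0.04, -0.0025, 0], [0, 0, 0], 0.02], [[-0.04, -0.0025, 0], [0, 0, 0], 0.02], [[-0.04, -0.0025, 0], [0, 0, 0], 0.02], [[-0.04, -0.0025, 0], [0, 0, 0], 0.02], [[-0.04, -0.0025, 0], [0, 0, 0], 0.02], [[-0.04, -0.0025, 0], [0, 0, 0], 0.02], [[-0.022, -0.002, 0], [0, 0, 0], 0.02], [[0, 0, 0.02], [0, 0, 0], 0.02]]}}

```text
clock: 15.85
ee_pos: [0.5445, -0.2952, 0.1312]
eef_rot: [2.277, 2.154, 0.001]
ft_force: [1.2, -0.3, -0.4]
width: 0.464
```

{"api": "play_rows", "payload": {"increments": [[[0, 0, 0.03], [0, 0, 0], 0.02], [[0, 0, 0.03], [0, 0, 0], 0.02], [[0, 0, 0.02], [0, 0, 0], 0.02], [[0, 0, 0.007], [0, 0, 0], 0.02], [[0, 0, 0], [0, 0, 0], 0.02], [[0, 0, 0], [0, 0, 0], 0.02]]}}

```text
clock: 16.45
ee_pos: [0.5438, -0.2906, 0.0425]
eef_rot: [2.277, 2.162, 0.001]
ft_force: [0.3, 0.5, -1.0]
width: 0.46
```

Position is good. I'll finish lowering and release.

{"api": "play_rows", "payload": {"increments": [[[0, 0, 0.003], [0, 0, 0], 0.02], [[0, 0, 0.002], [0, 0, 0], 0.02], [[0, 0, 0], [0, 0, 0], 0.02], [[0, 0, 0], [0, 0, 0], 0.02]]}}

```text
clock: 16.85
ee_pos: [0.5432, -0.2903, 0.0367]
eef_rot: [2.278, 2.162, 0.0]
ft_force: [-0.0, 0.3, 0.5]
width: 0.459
```

{"api": "play_rows", "payload": {"increments": [[[0, 0, 0], [0, 0, 0], 0.045], [[0, 0, 0], [0, 0, 0], 0.055], [[0, 0, 0], [0, 0, 0], 0.07], [[0, 0, 0], [0, 0, 0], 0.08], [[0, 0, -0.01], [0, 0, 0], 0.085], [[0, 0, -0.04], [0, 0, 0], 0.085], [[0, 0, -0.04], [0, 0, 0], 0.085], [[0, 0, -0.04], [0, 0, 0], 0.085], [[0.02, 0, -0.01], [0, 0, 0], 0.085], [[0.04, 0, 0], [0, 0, 0], 0.085]]}}

```text
clock: 17.85
ee_pos: [0.5481, -0.2325, 0.1798]
eef_rot: [2.278, 2.153, 0.003]
ft_force: [0.2, 0.3, -1.2]
width: 0.998
```

{"api": "play_rows", "payload": {"increments": [[[0.04, 0, 0], [0, 0, 0], 0.085], [[0.04, 0, 0], [0, 0, 0], 0.085], [[0.04, 0, 0], [0, 0, 0], 0.085], [[0, 0, 0], [0, 0, 0], 0.085]]}}

```text
clock: 18.25
ee_pos: [0.5515, -0.1052, 0.1763]
eef_rot: [-2.27, -2.168, -0.001]
ft_force: [0.3, -0.7, 0.1]
width: 0.998
```

Run:
```python
from h import *
d=snap('wrist','w7.png'); s=manip.read_state(); snap('side')
Rm=R.from_rotvec(s['eef_rot']).as_matrix()
print(s['clock'],s['ee_pos'],np.degrees(np.arctan2(Rm[1,0],Rm[0,0])),s['ft_force'])
w=np.zeros((420,800,3),np.uint8); w[:,:560]=cv2.resize(d['image'],(560,420)); w[:320,560:]=cv2.resize(load('side')['image'][130:290,280:400],(240,320))
cv2.imwrite('pics/w7.png',w[:,:,::-1])
```

```text
18.3 [ 0.55177405 -0.10751255  0.17629633] 87.24628893003738 [-0.17169083 -0.17381227  0.790624  ]
```

View pics/w7.png

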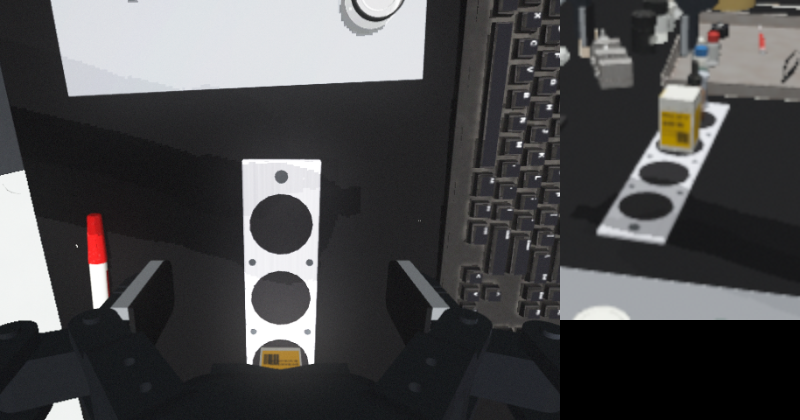

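The carton stands squarely on the second pad. Now the pot.

{"api": "play_rows", "payload": {"increments": [[[0.043, -0.007, 0], [0, 0, 0], 0.085], [[0.043, -0.007, 0], [0, 0, 0], 0.085], [[0.043, -0.007, 0], [0, 0, 0], 0.085], [[0.043, -0.006, 0], [0, 0, 0], 0.085], [[0.042, -0.006, 0], [0, 0, 0], 0.085], [[0, 0, 0.02], [0, 0, 0], 0.085], [[0, 0, 0.04], [0, 0, 0], 0.085], [[0, 0, 0.02], [0, 0, 0], 0.085], [[0, 0, 0], [0, 0, 0], 0.085]]}}

```text
clock: 19.25
ee_pos: [0.5279, 0.1039, 0.0931]
eef_rot: [-2.278, -2.158, 0.009]
ft_force: [-0.5, -0.1, -0.2]
width: 0.994
```

Run:
```python
from h import *
d=snap('wrist','w8.png'); s=manip.read_state()
print(s['clock'],s['ee_pos'],proj(d,[.5297,.107,.045]).round(1))
g=d['image'].min(2); c=(g[:330,210:430]>225).astype(np.uint8)
n,l,st,ce=cv2.connectedComponentsWithStats(c)
for i in range(1,n):
    if st[i,4]>300: print(st[i],ce[i]+[210,0], unproj(d,ce[i]+[210,0],.045).round(4))
```

```text
19.3 [0.52935324 0.10400764 0.09503647] [321.5 256.3]
```

View pics/w8.png

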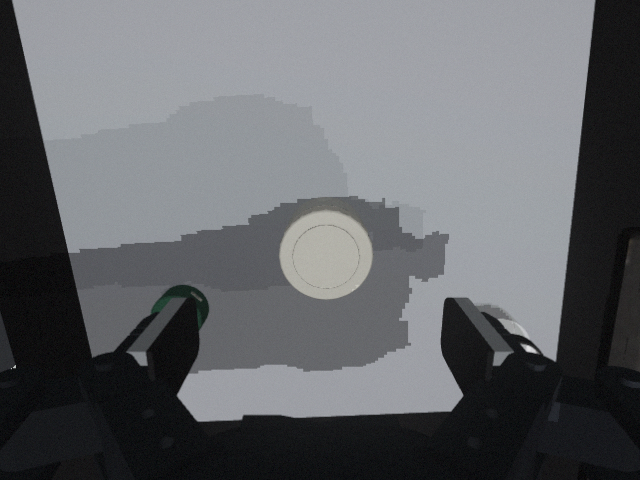

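The pot lid is centred at (326,254), 2 mm off in x. Correcting, lowering and gripping.

{"api": "play_rows", "payload": {"increments": [[[0.003, 0.003, 0.03], [0, 0, 0], 0.085], [[0, 0, 0.03], [0, 0, 0], 0.085], [[0, 0, 0.015], [0, 0, 0], 0.085], [[0, 0, 0.007], [0, 0, 0], 0.085], [[0, 0, 0], [0, 0, 0], 0.085], [[0, 0, 0], [0, 0, 0], 0.06], [[0, 0, 0], [0, 0, 0], 0.04], [[0, 0, 0], [0, 0, 0], 0.03], [[0, 0, 0], [0, 0, 0], 0.03], [[0, 0, 0], [0, 0, 0], 0.03]]}}

```text
clock: 20.3
ee_pos: [0.535, 0.108, 0.0159]
eef_rot: [2.277, 2.161, 0.003]
ft_force: [-1.5, -0.3, 6.5]
width: 0.518
```

{"api": "play_rows", "payload": {"increments": [[[0, 0, 0], [0, 0, 0], 0.03], [[0, 0, 0], [0, 0, 0], 0.03], [[0, 0, -0.01], [0, 0, 0], 0.03]]}}

```text
clock: 20.6
ee_pos: [0.5332, 0.1078, 0.0244]
eef_rot: [-2.279, -2.162, 0.001]
ft_force: [-0.1, -0.4, 0.3]
width: 0.511
```

{"api": "play_rows", "payload": {"increments": [[[0, 0, -0.03], [0, 0, 0], 0.03], [[0, 0, -0.04], [0, 0, 0], 0.03], [[-0.01, 0, -0.03], [0, 0, 0], 0.03], [[-0.04, 0.004, 0], [0, 0, 0], 0.03], [[-0.04, 0.004, 0], [0, 0, 0], 0.03], [[-0.04, 0.004, 0], [0, 0, 0], 0.03], [[-0.04, 0.004, 0], [0, 0, 0], 0.03], [[-0.04, 0.004, 0], [0, 0, 0], 0.03], [[-0.04, 0.004, 0], [0, 0, 0], 0.03], [[-0.04, 0.004, 0], [0, 0, 0], 0.03]]}}

```text
clock: 21.6
ee_pos: [0.5465, -0.1848, 0.1253]
eef_rot: [2.278, 2.162, 0.001]
ft_force: [-0.1, 0.3, 0.1]
width: 0.516
```

{"api": "play_rows", "payload": {"increments": [[[-0.033, 0.003, 0], [0, 0, 0], 0.03], [[0, 0, 0.03], [0, 0, 0], 0.03], [[0, 0, 0.03], [0, 0, 0], 0.03], [[0, 0, 0.02], [0, 0, 0], 0.03], [[0, 0, 0.01], [0, 0, 0], 0.03], [[0, 0, 0], [0, 0, 0], 0.03], [[0, 0, 0], [0, 0, 0], 0.03]]}}

```text
clock: 22.3
ee_pos: [0.5485, -0.2165, 0.0354]
eef_rot: [2.278, 2.162, 0.001]
ft_force: [0.4, -0.5, -0.5]
width: 0.516
```

{"api": "play_rows", "payload": {"increments": [[[0, -0.001, 0.007], [0, 0, 0], 0.03], [[0, 0, 0.003], [0, 0, 0], 0.03], [[0, 0, 0.002], [0, 0, 0], 0.03], [[0, 0, 0], [0, 0, 0], 0.03], [[0, 0, 0], [0, 0, 0], 0.03]]}}

```text
clock: 22.8
ee_pos: [0.5468, -0.2162, 0.0224]
eef_rot: [2.279, 2.162, -0.0]
ft_force: [0.8, 0.2, -0.9]
width: 0.517
```

{"api": "play_rows", "payload": {"increments": [[[0, 0, 0.001], [0, 0, 0], 0.05], [[0, 0, 0], [0, 0, 0], 0.055], [[0, 0, 0], [0, 0, 0], 0.07], [[0, 0, 0], [0, 0, 0], 0.08], [[0, 0, -0.01], [0, 0, 0], 0.085], [[0, 0, -0.04], [0, 0, 0], 0.085], [[0, 0, -0.04], [0, 0, 0], 0.085], [[0, 0, -0.04], [0, 0, 0], 0.085], [[0.02, -0.01, -0.01], [0, 0, 0], 0.085], [[0.04, -0.015, 0], [0, 0, 0], 0.085]]}}

```text
clock: 23.8
ee_pos: [0.528, -0.1575, 0.1653]
eef_rot: [2.277, 2.153, 0.005]
ft_force: [-0.1, 0.5, -0.9]
width: 0.998
```

{"api": "play_rows", "payload": {"increments": [[[0.04, -0.02, 0], [0, 0, 0], 0.085], [[0.04, -0.02, 0], [0, 0, 0], 0.085], [[0.04, -0.02, 0], [0, 0, 0], 0.085], [[0.04, -0.02, 0], [0, 0, 0], 0.085], [[0.04, -0.017, 0.02], [0, 0, 0], 0.085], [[0.02, 0, 0.03], [0, 0, 0], 0.085], [[0, 0, 0.03], [0, 0, 0], 0.085], [[0, 0, 0], [0, 0, 0], 0.085], [[0, 0, 0], [0, 0, 0], 0.085]]}}

```text
clock: 24.7
ee_pos: [0.4394, 0.0697, 0.082]
eef_rot: [-2.279, -2.162, 0.001]
ft_force: [-0.1, 0.6, 0.6]
width: 0.995
```

Run:
```python
from h import *
d=snap('wrist','w9.png'); s=manip.read_state(); sd=snap('side')
print(s['clock'],s['ee_pos'],proj(d,[.441,.065,.02]).round(1))
w=np.zeros((420,800,3),np.uint8); w[:,:560]=cv2.resize(d['image'],(560,420)); w[:320,560:]=cv2.resize(sd['image'][130:290,280:400],(240,320))
cv2.imwrite('pics/w9.png',w[:,:,::-1])
```

```text
24.75 [0.44052325 0.06946444 0.08268105] [321.1 262.3]
```

View pics/w9.png

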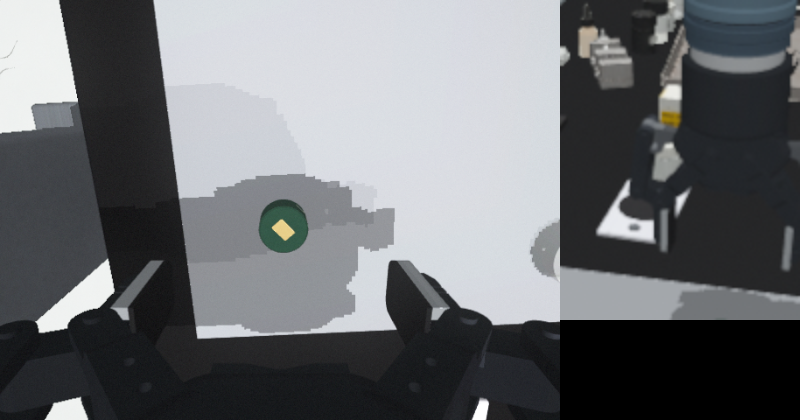

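The mount is centred at (324,260), 1.5 mm off. Lowering to just above the mat.

{"api": "play_rows", "payload": {"increments": [[[-0.003, 0.002, 0.04], [0, 0, 0], 0.085], [[0, 0, 0.025], [0, 0, 0], 0.07], [[0, 0, 0.01], [0, 0, 0], 0.06], [[0, 0, 0.003], [0, 0, 0], 0.06], [[0, 0, 0], [0, 0, 0], 0.06], [[0, 0, 0], [0, 0, 0], 0.06]]}}

```text
clock: 25.4
ee_pos: [0.4429, 0.0666, 0.0046]
eef_rot: [2.278, 2.161, 0.003]
ft_force: [-0.1, -0.1, -0.0]
width: 0.701
```

{"api": "play_rows", "payload": {"increments": [[[0, 0, 0.001], [0, 0, 0], 0.04], [[0, 0, 0], [0, 0, 0], 0.03], [[0, 0, 0], [0, 0, 0], 0.02], [[0, 0, 0], [0, 0, 0], 0.015], [[0, 0, 0], [0, 0, 0], 0.015], [[0, 0, 0], [0, 0, 0], 0.015], [[0, 0, 0], [0, 0, 0], 0.015], [[0, 0, 0], [0, 0, 0], 0.015]]}}

```text
clock: 26.2
ee_pos: [0.4422, 0.0667, 0.0032]
eef_rot: [2.278, 2.162, 0.002]
ft_force: [-2.1, 1.0, 6.8]
width: 0.32
```

{"api": "play_rows", "payload": {"increments": [[[0, 0, -0.01], [0, 0, 0], 0.015], [[0, 0, -0.03], [0, 0, 0], 0.015], [[0, 0, -0.03], [0, 0, 0], 0.015]]}}

```text
clock: 26.5
ee_pos: [0.4404, 0.0667, 0.0732]
eef_rot: [-2.278, -2.162, 0.002]
ft_force: [1.3, -0.1, -0.4]
width: 0.318
```

The mount is gripped (0.318, about 27 mm on this scale). Carrying it to the far pad.

{"api": "play_rows", "payload": {"increments": [[[0, 0, -0.03], [0, 0, 0], 0.015], [[-0.04, 0.024, 0], [0, 0, 0], 0.015], [[-0.04, 0.024, 0], [0, 0, 0], 0.015], [[-0.04, 0.024, 0], [0, 0, 0], 0.015], [[-0.04, 0.024, 0], [0, 0, 0], 0.015], [[-0.042, 0.024, 0], [0, 0, 0], 0.015], [[0, 0, 0.03], [0, 0, 0], 0.015], [[0, 0, 0.03], [0, 0, 0], 0.015], [[0, 0, 0], [0, 0, 0], 0.015], [[0, 0, 0], [0, 0, 0], 0.015]]}}

```text
clock: 27.5
ee_pos: [0.5499, -0.1409, 0.0426]
eef_rot: [-2.278, -2.161, 0.001]
ft_force: [0.1, 0.2, 0.0]
width: 0.323
```

{"api": "play_rows", "payload": {"increments": [[[0, 0, 0.02], [0, 0, 0], 0.015], [[0, 0, 0.008], [0, 0, 0], 0.015], [[0, 0, 0.003], [0, 0, 0], 0.015], [[0, 0, 0], [0, 0, 0], 0.015], [[0, 0, 0], [0, 0, 0], 0.015]]}}

```text
clock: 28.0
ee_pos: [0.5514, -0.1414, 0.0123]
eef_rot: [2.278, 2.162, 0.001]
ft_force: [-0.3, -0.4, -1.2]
width: 0.318
```

{"api": "play_rows", "payload": {"increments": [[[0, 0, 0.002], [0, 0, 0], 0.015], [[0, 0, 0], [0, 0, 0], 0.015], [[0, 0, 0], [0, 0, 0], 0.035], [[0, 0, 0], [0, 0, 0], 0.045], [[0, 0, 0], [0, 0, 0], 0.06], [[0, 0, 0], [0, 0, 0], 0.075], [[0, 0, -0.02], [0, 0, 0], 0.085], [[0, 0, -0.04], [0, 0, 0], 0.085], [[0, 0, -0.04], [0, 0, 0], 0.085], [[0, 0, -0.04], [0, 0, 0], 0.085]]}}

```text
clock: 29.0
ee_pos: [0.5503, -0.1412, 0.1506]
eef_rot: [-2.279, -2.162, 0.0]
ft_force: [1.0, -0.1, -0.6]
width: 0.998
```

{"api": "play_rows", "payload": {"increments": [[[0.04, -0.03, -0.04], [0, 0, 0], 0.085], [[0.04, -0.03, -0.04], [0, 0, 0], 0.085], [[0.03, -0.03, -0.03], [0, 0, 0], 0.085], [[0.03, -0.03, -0.02], [0, 0, 0], 0.085], [[0, 0, 0], [0, 0, 0], 0.085], [[0, 0, 0], [0, 0, 0], 0.085]]}}

```text
clock: 29.6
ee_pos: [0.4518, -0.0143, 0.2614]
eef_rot: [2.276, 2.163, 0.002]
ft_force: [-0.6, -0.3, 0.4]
width: 0.994
```

Run:
```python
from h import *
d=snap('wrist'); sd=snap('side'); t=snap('top'); s=manip.read_state()
print(s['clock'],s['ee_pos'],s['ft_force'])
w=np.zeros((600,800,3),np.uint8); w[:360,:480]=cv2.resize(d['image'],(480,360)); w[:360,480:]=cv2.resize(sd['image'][130:270,270:394],(320,360))
w[360:600,:640]=cv2.resize(t['image'][215:275,315:475],(640,240),interpolation=cv2.INTER_CUBIC)
cv2.imwrite('pics/w10.png',w[:,:,::-1])
k=lambda p:((p-np.array([315,215])+.5)*4-.5+[0,360]).round(0)
for n,x,y,h in(('drop',.5392,-.3660,.079),('cart',.5428,-.2903,.066),('pot',.5466,-.2162,.043),('mount',.5503,-.1413,.018)): print(n,'exp top crop',k(proj(t,[x,y,.008+h])),'wrist*.75',(proj(d,[x,y,.008+h])*.75).round(0))
print('loupe top px',proj(t,[.6243,.0371,.044]).round(1))
```

```text
29.75 [ 0.45174158 -0.01522205  0.25969831] [-0.23916646  0.15203984  0.37434231]
drop exp top crop [543. 478.] wrist*.75 [316. 408.]
cart exp top crop [402. 473.] wrist*.75 [318. 356.]
pot exp top crop [264. 470.] wrist*.75 [317. 297.]
mount exp top crop [129. 468.] wrist*.75 [316. 237.]
loupe top px [269.4 206.4]
```

View pics/w10.png

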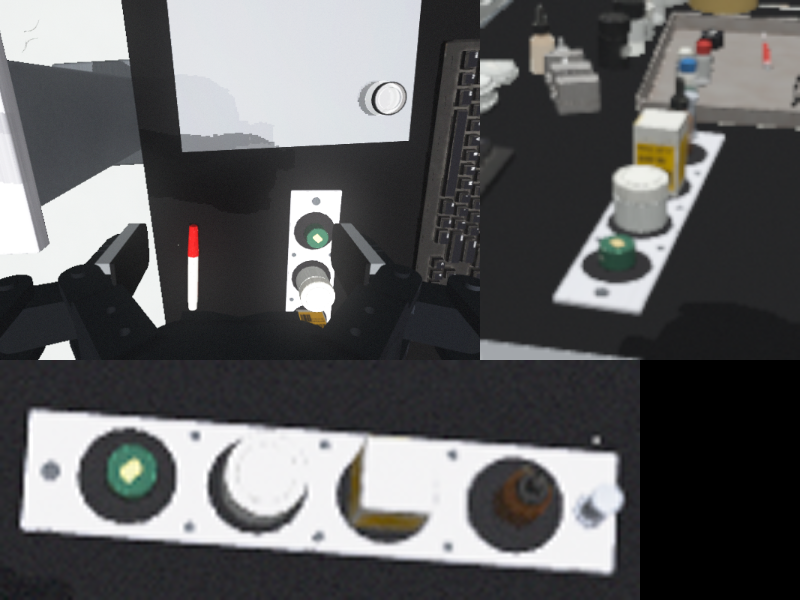

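The top view shows each object within a few pixels of its expected place on its pad: mount (131,470), pot (265,473), carton (400,475), dropper (536,482). All stand upright, in the right order from the post. The loupe is still on the mat and the gripper is clear, so I'm handing in.

```bash
python3 -c "
from rig import manip
print(manip.job_done(), manip.read_state()['clock'])"
```

```text
the job is handed in; nothing more can be done
the job is handed in; nothing more can be done
```

All four objects are on the rail in order from the stop post: dropper bottle, carton, specimen pot, resin mount. I handed the job in at about 30 s on the robot clock, and no verdict was reported.

**Placement:** The last top, side and wrist pictures show all four upright and released. In the top view each tip or lid lies within about 2–4 mm of where it should be if centred on its pad. The dropper is the largest, roughly 2–3 mm toward the post. All are well inside the 13 mm limit.

**Loupe and gripper:** The loupe was never touched and still stands in its place on the mat. The gripper was clear of everything, with about 0 N on the tool.

**Disagreements:** The wrist camera read about 2–3 mm further in +x than the top camera, so I split the difference. My first dropper reading was about 6 mm off because I took its collar for its top; I corrected that before grasping.

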